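# Shut the label cover and hold the hand reader on the label

### The job

First press the clear hinged cover of the label frame down by its thumb pad until the catch snaps and holds it shut on its own. Then draw the hand reader (the long one of the two things standing in the charging dock) up out of its bay, slant it to about 45 degrees and keep it in the gripper with its nose aimed at the middle of the label, about 10 cm away and touching nothing but the gripper. Finish while holding the reader still in that pose; leave the spare battery pack, the calculator, the label roll and the cardboard core where they stand.

Things in the scene. Friction and masses are not known exactly. Their poses are not given: they have to be found in the camera images.
- frame: label frame fixed to the desk: grey slab 130 x 110 x 14 mm (x, y, z), origin under its centre on the desk, yaw up to 0.3 rad. A white label with black bars lies on it. Its cover is hinged along the far (+x) side; a steel snap catch, 32 mm wide, up to 26 mm above the desk, stands at the middle of the near side, 43 to 55 mm from the origin towards -x
- cover (a joint): angle of the clear cover (100 mm from hinge to front edge, 96 wide, 4 thick): 0 = shut flat, positive = open, front edge up. It starts ajar at about 0.5 to 0.8 rad on a light spring and springs back up if let go before the catch snaps; pressed fully to 0, the catch holds it. The snap takes roughly 7 to 15 N downward on the thumb pad, then it is down on a firm stop
- cover_pad (a point): centre of the top face of the raised thumb pad (20 mm along x by 46 mm along y, 8 mm high) near the front edge of the cover; moves with the cover. When shut it lies 27 mm from the frame's origin towards -x and 28 mm above the desk
- cover_hinge (a point): point on the hinge axis, middle of the cover's width, 57 mm from the frame's origin towards +x and 18 mm above the desk; the axis is the frame's y. The pad is 84 mm from the axis and 10 mm above the cover's mid-plane
- label (a point): middle of the label, under the cover, 14.5 mm above the desk, 12 mm from the frame's origin towards +x
- dock: charging dock fixed to the desk: grey block 76 x 200 x 60 mm, origin at the centre of its underside, turned up to 0.3 rad. Two equal bays, 40 x 30 mm (x, y), 48 mm deep, at y = -50 and +50 mm; their floor is 12 mm above the desk. The reader stands in one, the spare pack in the other, either way round
- reader: hand reader, the long one: dark rounded bar 36 x 26 x 170 mm (its x, y, z), about 0.16 kg. Origin at the nose window in the middle of its lower end; +z points from the nose to the upper end, and it looks along -z. It stands nose down in its bay with its upper 122 mm above the dock; grasp it across the 26 mm (y)
- spare: spare battery pack standing in the other bay: dark bar 36 x 26 x 85 mm, origin at the middle of its lower end; to be left alone
- calculator: desk calculator 156 x 108 x 28 mm lying on the desk, origin at the centre of its underside; bystander
- label_roll: white paper label roll, 72 mm across, 42 mm high, origin under its centre; bystander
- core: empty cardboard core, 33 mm across, 70 mm high, origin under its centre; bystander

How it is judged:
By the outcome, as a careful person would: the job done as asked, in the order asked, and still so for the second after the job is handed in, while the arm keeps its last pose, push and grip.
It also fails if it takes over 58 s, if anything falls off the work surface, if the arm or the gripper's body presses on something with over 40 N, if the wrist force passes 120 N, or if a joint passes its speed limit or range.

### The arm

A 7-joint arm with a two-finger parallel gripper is mounted at the origin on a cart in front of the work surface, level with it; the furniture and walls round the work are solid. World frame = base frame: x ahead of the robot, y to its left, z up, the work surface at z = 0. Lengths are in m, angles in degrees, forces in N, time in s.
With the tool pointing down it reaches from about 0.4 to 0.875 m from the base axis. Payload 6.5 kg.
Tool frame: the origin (TCP) lies on the centre line of the jaws, within the pads' length; the fingertips stand 25 mm ahead of it and the grasp point (between the pads) lies 6 mm ahead of it (ctrl.tip_extent is the z of the fingertips in the tool frame, in m); z points along the fingers, y is the line along which they close (so a half turn about z gives the same grasp; the last joint's range is limited). The gripper opens to 85 mm and grips with 20 to 120 N. Pads are 22 mm wide; open, the fingers measure 114 mm over their backs; the gripper's body (76 mm by 85 mm) begins 54 mm behind the grasp point. The pads swing forward as they close: fully open they stand 13 mm farther back than shut.
Start: joints at [68.915, 30.733, -0.252, 88.115, 0.149, 61.152, -4.079], TCP at [0.193, -0.621, 0.256] pointing down, gripper open.
Joint ranges: [-154.64, 154.64], [-21.42, 123.67], [-72.66, 72.17], [13.99, 137.28], [-74.86, 254.86], [10.95, 109.41], [-158.01, 158.01]. Speed limits (degrees/s): [136.94, 136.94, 180, 180, 180, 180, 180].

### API

Orientations are given as [roll, pitch, yaw] about the fixed x, y, z axes, in that order (R = Rz(yaw) Ry(pitch) Rx(roll)).
In Python, from cell import ctrl gives the robot as it stands.
- The arm moves only by the shell command python3 shift.py FILE [FORCE], which reads ROWS from the file FILE. ROWS is a JSON list of rows, 1 to 20 of them, each of 5 numbers: dx, dy, dz in units of 25 mm, then a turn about the tool's z in units of 5 degrees, then the opening from 0.0 (shut) to 1.0 (fully open); each row is the pose to reach, as a shift and turn from the pose commanded when the command began, along the tool's axes at that moment; what a row does not reach only later rows make up. A row lasts 1/12 s, in which the tool goes at most 0.0417 m and 7.16 degrees, less where a joint would pass 70% of its speed; a pose out of reach is approached as far as the arm can. The fingers move at their own pace and stop on an object; FORCE is the grip in N (left out, the last holds). Time passes only in rows, so rows that do not move let the fingers close. It prints the time, the measured TCP pose, the force, the opening and the grip force at its end. Input that does not fit is refused with a message, and nothing moves.
- ctrl.get_obs(): the state, without advancing time (a new reading comes with each control period).
- ctrl.capture(name): name is "scene" or "top" or "wrist"; returns the picture (384x512x3 uint8, red, green, blue); there is no depth.
- ctrl.camera_info(name): a dict with "vfov" (degrees; the focal length in pixels is half the picture's height over the tangent of half this angle, whatever the lens; pixels are square), "cx", "cy" (the principal point, pixels), "rvec" (rotation vector, rad) and "tvec" (3), from world to camera coordinates, as OpenCV has them. Camera axes: x right, y down, z forward; pixel columns grow to the right and rows downward; lengths in m; the calibration is good to about 2 mm. The wrist camera is an equidistant fisheye: a pixel r from the principal point sees the ray r / f radians off the axis. A picture is of the moment at which its call begins: read the wrist's pose just before it. camera_info takes no time and is no camera call; for the wrist camera it gives the pose at the moment of the call.
- ctrl.finish_job(): hands the job in; it is judged then, once.
The state is a dict: "t": time; "joint_positions": joint angles; "joint_vel": joint speeds; "tau": joint torques, N m; "tool_pos": TCP position; "orientation": TCP orientation; "ft_force": force on the tool from outside, world axes, zero at the start; "moment": the same for the moment, N m; "opening": opening from 0.0 (shut) to 1.0 (fully open); "grip_force": force on a finger pad.
Only numpy, scipy, OpenCV 4.12 (cv2) and the standard library are available. Lean on these libraries where they do the work, as an engineer would, in place of code of your own. Each camera call takes 0.05 s, during which the arm holds its last target. There are 200 camera calls.

## Working session

There is one attempt and no reset: what is moved stays moved. The work goes in short steps, Python scripts to look and compute and a shell command to move; the robot and the scene stay as the last step left them, time stands still between calls to the robot, and variables do not carry over. Pictures are saved under pics/ and viewed, at most 10 in all, crops included, and the job is handed in when it is done.

```bash
ls; mkdir -p pics; python3 - <<'E'
from cell import ctrl
import cv2
for n in ("scene","top","wrist"):
    im=ctrl.capture(n); cv2.imwrite(f"pics/{n}0.png",im[:,:,::-1]); i=ctrl.camera_info(n); print(n,i)
print(ctrl.get_obs(),ctrl.tip_extent)
E
```

```text
cell.py
pics
shift.py
scene {'vfov': 45.45762370655069, 'cx': 261.2824806172251, 'cy': 192.72954771866773, 'rvec': array([ 0.97005437, -2.57121156,  0.94206979]), 'tvec': array([0.44212332, 0.28362617, 0.87501917])}
top {'vfov': 49.46676775109341, 'cx': 256.46286100399504, 'cy': 193.24659832303323, 'rvec': array([ 2.14162792, -2.17581737,  0.19474276]), 'tvec': array([0.06888544, 0.53486582, 0.85093972])}
wrist {'vfov': 65.70646984690485, 'cx': 255.64973747124367, 'cy': 189.9433292156189, 'rvec': array([-2.3251505 ,  1.71167771,  0.26263026]), 'tvec': array([-0.65020729, -0.03862438,  0.37910293])}
{'t': 0.15, 'joint_positions': array([68.91456014, 30.76581087, -0.25278459, 88.15784366,  0.1495561 ,
       61.15221009, -4.07944493]), 'joint_vel': array([ 0.01474336, -0.1944015 ,  0.01474204, -0.18146401, -0.04963582,
       -0.01043136, -0.01644642]), 'tau': array([ 1.87295722e-03, -5.83783472e+01,  1.04974698e+00, -2.59349942e+01,
        1.24195419e-02,  6.48102854e-03,  2.84920844e-05]), 'tool_pos': array([ 0.19305353, -0.62019499,  0.25563297]), 'orientation': array([-1.79924766e+02,  6.96470903e-03,  1.72955391e+01]), 'ft_force': array([-0.25277786,  0.3579929 ,  0.65138881]), 'moment': array([ 0.0296921 , -0.00230195, -0.05119439]), 'grip_force': 0.0, 'opening': 0.998209369880082} 0.025
```
View pics/scene0.png

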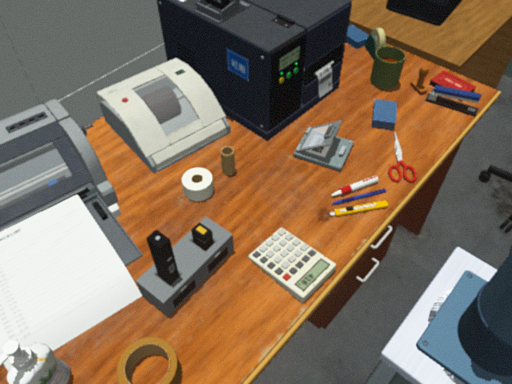

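View pics/top0.png

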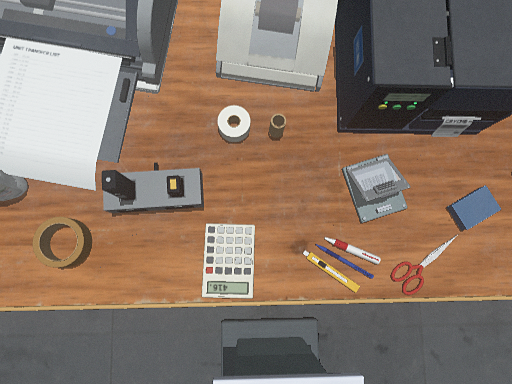

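```bash
cat > h.py <<'E'
import cv2,numpy as np
from cell import ctrl
def cam(n):
    i=ctrl.camera_info(n); f=192/np.tan(np.radians(i['vfov']/2))
    return np.array([[f,0,i['cx']],[0,f,i['cy']],[0,0,1]]),i['rvec'],i['tvec']
def proj(n,P):
    K,r,t=cam(n); return cv2.projectPoints(np.array(P,float).reshape(-1,3),r,t,K,None)[0].reshape(-1,2)
def ray_z(n,uv,z):
    K,r,t=cam(n);R=cv2.Rodrigues(r)[0];d=R.T@np.linalg.inv(K)@[*uv,1];c=-R.T@t
    return c+d*(z-c[2])/d[2]
def tile(specs,name):
    out=[]
    for n,u,v,s in specs:  # 400x300 tile
        im=cv2.imread(f"pics/{n}.png"); w,h=400//s,300//s
        c=cv2.resize(im[v:v+h,u:u+w],(400,300),interpolation=cv2.INTER_CUBIC)
        for k in range(0,w,10):
            cv2.line(c,(k*s,0),(k*s,6 if k%20 else 14),(0,255,255),1)
            if k%20==0: cv2.putText(c,str(u+k),(k*s+2,12),0,.35,(0,255,255))
        for k in range(0,h,10):
            cv2.line(c,(0,k*s),(6 if k%20 else 14,k*s),(0,255,255),1)
            if k%20==0: cv2.putText(c,str(v+k),(2,k*s+22),0,.35,(0,255,255))
        out.append(c)
    cv2.imwrite(f"pics/{name}.png",np.vstack([np.hstack(out[:2]),np.hstack(out[2:])]))
E
python3 - <<'E'
from h import *
tile([("scene0",135,215,4),("scene0",280,105,4),("top0",95,150,4),("top0",330,140,4)],"t1")
E
```

View pics/t1.png

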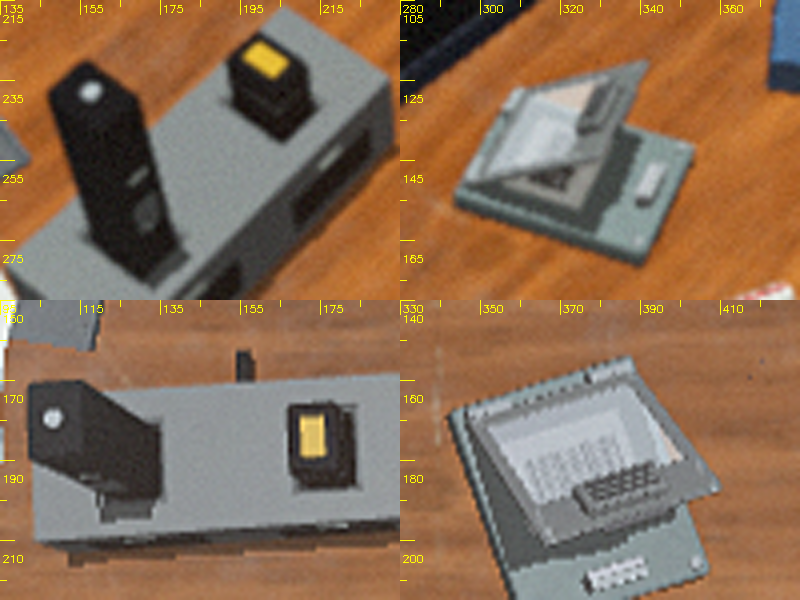

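```bash
cat > fit.py <<'E'
from h import *
from scipy.optimize import least_squares as ls
def tri(a,b):
    f=lambda P:np.r_[proj("scene",P)[0]-a,proj("top",P)[0]-b]
    r=ls(f,[.6,0,.05],x_scale=.01); return r.x.round(4),np.abs(r.fun).max().round(2)
def box(corr,sx,sy,z,x0):
    def pts(p,c):
        C=np.array(c)*[sx/2,sy/2]; a=p[2];return np.c_[C@np.array([[np.cos(a),np.sin(a)],[-np.sin(a),np.cos(a)]])+p[:2],np.full(len(C),p[3])]
    def f(p): return np.concatenate([(proj(n,pts(p,[c for c,_ in l]))-[q for _,q in l]).ravel() for n,l in corr.items()])
    r=ls(f,[*x0,0,z],x_scale=.01); return r.x.round(4),r.fun.round(1)
print("dock",box({"scene":[((1,-1),(206.3,217)),((-1,-1),(232.5,235)),((1,1),(136.3,282.5))],"top":[((-1,1),(103.75,210)),((1,-1),(201,168)),((-1,-1),(202,204))]},.076,.2,.06,(.6,.2)))
print("frame",box({"scene":[((1,1),(293.75,152)),((-1,1),(340,167.5)),((-1,-1),(353.25,141.75)),],"top":[((1,-1),(388,154.5)),((1,1),(342.5,168)),((-1,-1),(407,208.75)),]},.13,.11,.014,(.6,-.3)))
for k,a,b in [("pad",(330,131.25),(385.5,186.75)),("fr-y",(342,121.25),(409.5,187.5)),("fr+y",(330,146.25),(367,201.25)),("reader",(157.5,238),(108,179.5)),("spare",(201.25,230),(173,184)),("catch",(342.5,151),(387,216))]: print(k,*tri(a,b))
E
python3 fit.py
```

```text
dock (array([0.5461, 0.2775, 0.053 , 0.0534]), array([ 0. ,  0.3,  0.5,  0.3,  0.3, -0.9,  0.7,  0.1, -1.3, -0.1, -0.4,
       -0.4]))
frame (array([ 0.5478, -0.2023,  0.2715,  0.0151]), array([-1. ,  0.5,  0.8,  1.2,  1.4, -0.5,  0.1, -0.8, -0.6, -0.9,  0.5,
        0.2]))
pad [ 0.5413 -0.2081  0.0691] 0.07
fr-y [ 0.539  -0.2577  0.071 ] 0.1
fr+y [ 0.5121 -0.1689  0.0641] 0.01
reader [0.543  0.3287 0.1818] 0.14
spare [0.5486 0.2284 0.0953] 0.14
catch [ 0.4906 -0.2194  0.0236] 4.05
```

```bash
cat >> h.py <<'E'
from scipy.spatial.transform import Rotation as Ro
def shift(p,yaw=None):
    o=ctrl.get_obs();R=Ro.from_euler('xyz',o['orientation'],degrees=True)
    d=R.inv().apply(np.array(p)-o['tool_pos']); t=None if yaw is None else round((o['orientation'][2]-yaw+180)%360-180,1)
    return d.round(4),t
def state():
    o=ctrl.get_obs()
    for k in ('t','tool_pos','orientation','ft_force','moment','opening','grip_force','joint_positions'): print(k,np.round(o[k],3))
E
python3 - <<'E'
from h import *
print(shift([.5413,-.2081,.115],15.5))
for n,uv in (("machineL",(340,130)),("machine",(400,132)),): print(n,ray_z("top",uv,0))
from fit import tri
print("paper corner",tri((142,292),(97,190)))
E
```

```text
(array([ 0.455 , -0.2897,  0.141 ]), np.float64(1.8))
machineL [ 0.68581949 -0.13532579  0.        ]
machine [ 6.79841443e-01 -2.74268678e-01  1.11022302e-16]
dock (array([0.5461, 0.2775, 0.053 , 0.0534]), array([ 0. ,  0.3,  0.5,  0.3,  0.3, -0.9,  0.7,  0.1, -1.3, -0.1, -0.4,
       -0.4]))
frame (array([ 0.5478, -0.2023,  0.2715,  0.0151]), array([-1. ,  0.5,  0.8,  1.2,  1.4, -0.5,  0.1, -0.8, -0.6, -0.9,  0.5,
        0.2]))
pad [ 0.5413 -0.2081  0.0691] 0.07
fr-y [ 0.539  -0.2577  0.071 ] 0.1
fr+y [ 0.5121 -0.1689  0.0641] 0.01
reader [0.543  0.3287 0.1818] 0.14
spare [0.5486 0.2284 0.0953] 0.14
catch [ 0.4906 -0.2194  0.0236] 4.05
paper corner (array([0.5446, 0.3888, 0.0662]), np.float64(0.84))
```

Units first: shifts go in units of 25 mm and turns go in units of 5 degrees. So 0.455 m is 18.2, -0.29 m is -11.6, 1.8 degrees is 0.36.

```bash
echo '[[18.2, -11.6, 0, 0.36, 0], [18.2, -11.6, 0, 0.36, 0], [18.2, -11.6, 0, 0.36, 0], [18.2, -11.6, 0, 0.36, 0], [18.2, -11.6, 0, 0.36, 0], [18.2, -11.6, 0, 0.36, 0], [18.2, -11.6, 0, 0.36, 0], [18.2, -11.6, 0, 0.36, 0], [18.2, -11.6, 0, 0.36, 0], [18.2, -11.6, 0, 0.36, 0], [18.2, -11.6, 0, 0.36, 0], [18.2, -11.6, 0, 0.36, 0], [18.2, -11.6, 0, 0.36, 0], [18.2, -11.6, 0, 0.36, 0], [18.2, -11.6, 2.4, 0.36, 0], [18.2, -11.6, 4.8, 0.36, 0], [18.2, -11.6, 5.6, 0.36, 0], [18.2, -11.6, 5.6, 0.36, 0], [18.2, -11.6, 5.6, 0.36, 0]]' > mv.in && python3 shift.py mv.in 40; python3 - <<'E'
from h import *
print(shift([.5413,-.2081,.115],15.5))
tiles=[]
for n in("scene","top","wrist"): cv2.imwrite(f"pics/{n}1.png",ctrl.capture(n)[:,:,::-1])
tile([("scene1",280,85,4),("top1",330,140,4),("wrist1",150,100,2),("wrist1",250,150,4)],"t2")
E
```

```text
t: 1.73
tool_pos: [0.5379, -0.2075, 0.1118]
orientation: [-179.7, 0.4, 15.5]
ft_force: [0.4, -0.8, 1.1]
opening: 0.002
grip_force: 0.0
(array([ 0.0031,  0.0014, -0.0032]), np.float64(0.0))
```

View pics/t2.png

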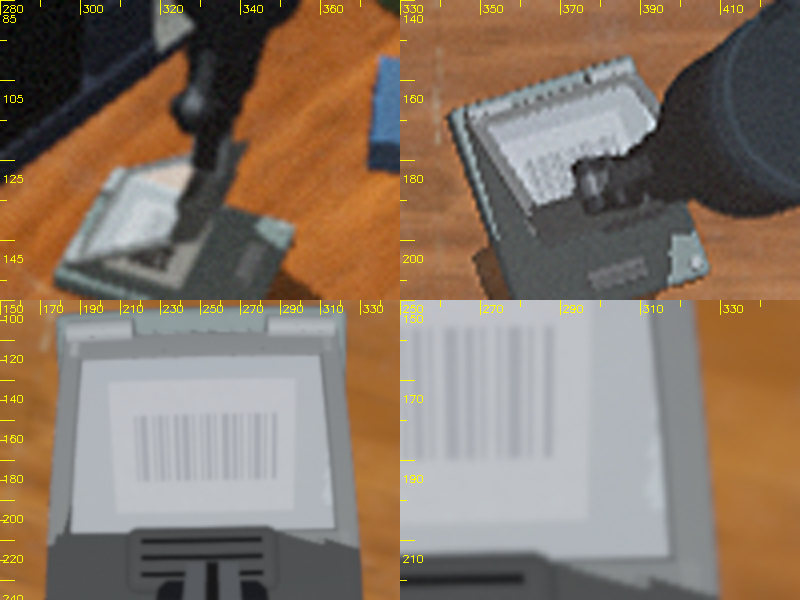

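Scaled: -0.002 m is -0.08, 0.054 m is 2.16.

```bash
echo '[[0, -0.04, 0.4, 0, 0], [-0.04, -0.04, 0.8, 0, 0], [-0.2, -0.08, 1.2, 0, 0], [-0.36, -0.08, 1.6, 0, 0], [-0.48, -0.08, 1.92, 0, 0], [-0.54, -0.08, 2.16, 0, 0], [-0.54, -0.08, 2.16, 0, 0], [-0.54, -0.08, 2.16, 0, 0]]' > mv.in && python3 shift.py mv.in; python3 - <<'E'
from h import *
state()
E
```

```text
t: 2.55
tool_pos: [0.5273, -0.2101, 0.0618]
orientation: [-180.0, 0.1, 15.5]
ft_force: [-0.7, -0.5, 0.7]
opening: -0.005
grip_force: 0.4
t 2.55
tool_pos [ 0.527 -0.21   0.062]
orientation [-1.79959e+02  7.50000e-02  1.54850e+01]
ft_force [-0.656 -0.538  0.672]
moment [-0.13  -0.001 -0.011]
opening -0.005
grip_force 0.396
joint_positions [ 22.868  39.024  -7.555 106.72    8.336  34.87  -64.392]
```

Scaled: 0.008 m is 0.32, 0.007 m is 0.28.

```bash
echo '[[-0.04, 0, 0.12, 0, 0], [-0.08, 0, 0.2, 0, 0], [-0.12, 0, 0.28, 0, 0], [-0.12, 0, 0.32, 0, 0]]' > mv.in && python3 shift.py mv.in; echo '[[0, 0, 0.04, 0, 0], [0, 0, 0.08, 0, 0], [0, 0, 0.08, 0, 0]]' > mv.in && python3 shift.py mv.in;echo '[[0, 0, 0.04, 0, 0], [0, 0, 0.08, 0, 0], [0, 0, 0.08, 0, 0]]' > mv.in && python3 shift.py mv.in
```

```text
t: 2.88
tool_pos: [0.526, -0.2105, 0.0548]
orientation: [180.0, -0.1, 15.5]
ft_force: [1.2, 1.0, 2.5]
opening: -0.002
grip_force: 1.2
t: 3.13
tool_pos: [0.5254, -0.2108, 0.0529]
orientation: [180.0, -0.0, 15.5]
ft_force: [-0.7, 1.0, 6.5]
opening: -0.004
grip_force: 4.1
t: 3.38
tool_pos: [0.5255, -0.2109, 0.0523]
orientation: [180.0, -0.0, 15.5]
ft_force: [-5.4, 3.2, 23.7]
opening: 0.0
grip_force: 12.1
```

Scaled: 0.001 m is 0.04.

```bash
echo '[[0, 0, 0.04, 0, 0], [0, 0, 0.04, 0, 0]]' > mv.in && python3 shift.py mv.in;echo '[[0, 0, -0.4, 0, 0], [0, 0, -1.6, 0, 0], [0, 0, -3.2, 0, 0], [0, 1.6, -4.8, 0, 0.6], [0, -1.6, -6, 0, 0.6], [0, -3.2, -7.2, 0, 0.6], [0, -4.8, -7.2, 0, 0.6], [0, -6.4, -7.2, 0, 0.6], [0, -6.4, -7.2, 0, 0.6], [0, -6.4, -7.2, 0, 0.6]]' > mv.in && python3 shift.py mv.in; python3 - <<'E'
from h import *
for n in("scene","top","wrist"): cv2.imwrite(f"pics/{n}2.png",ctrl.capture(n)[:,:,::-1])
tile([("scene2",280,85,4),("top2",330,140,4),("wrist2",230,150,2),("scene2",100,180,2)],"t3")
print(shift([.543,.3287,.23],3.1)); print(ctrl.get_obs()['tool_pos'])
E
```

```text
t: 3.55
tool_pos: [0.5255, -0.2109, 0.0521]
orientation: [180.0, -0.0, 15.5]
ft_force: [-7.4, 4.2, 33.0]
opening: -0.002
grip_force: 16.0
t: 4.38
tool_pos: [0.4803, -0.0491, 0.2301]
orientation: [-179.8, 0.0, 16.0]
ft_force: [0.3, 0.2, -0.7]
opening: 0.597
grip_force: 0.0
(array([ 0.1623, -0.3554, -0.0013]), np.float64(12.4))
[ 0.48171471 -0.05713817  0.22899766]
```

View pics/t3.png

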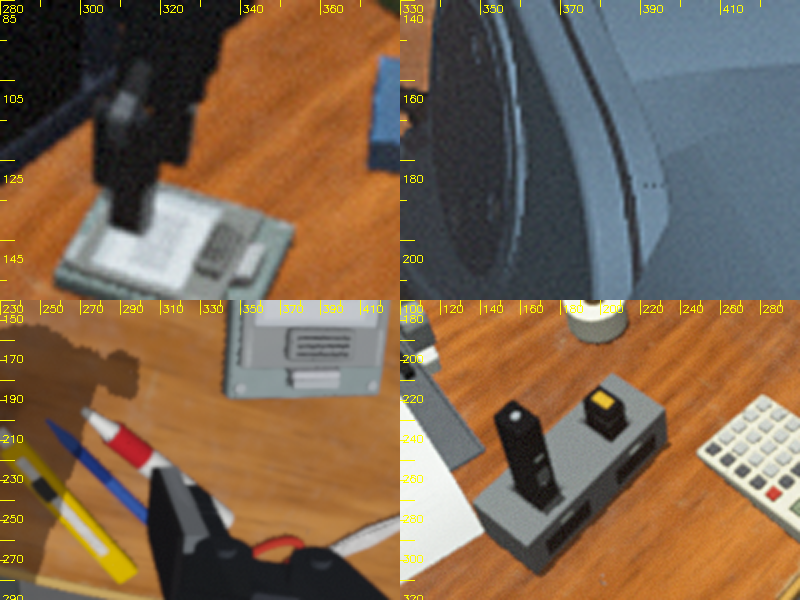

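```bash
echo '[[6.48, -14.2, -0.8, 2.48, 0.65], [6.48, -14.2, -0.8, 2.48, 0.65], [6.48, -14.2, -0.8, 2.48, 0.65], [6.48, -14.2, -0.8, 2.48, 0.65], [6.48, -14.2, -0.8, 2.48, 0.65], [6.48, -14.2, -0.8, 2.48, 0.65], [6.48, -14.2, -0.8, 2.48, 0.65], [6.48, -14.2, -0.8, 2.48, 0.65], [6.48, -14.2, -0.8, 2.48, 0.65], [6.48, -14.2, -0.8, 2.48, 0.65], [6.48, -14.2, -0.8, 2.48, 0.65], [6.48, -14.2, -0.8, 2.48, 0.65], [6.48, -14.2, -0.8, 2.48, 0.65], [6.48, -14.2, -0.8, 2.48, 0.65]]' > mv.in && python3 shift.py mv.in; python3 - <<'E'
from h import *
cv2.imwrite("pics/wrist3.png",ctrl.capture("wrist")[:,:,::-1]); cv2.imwrite("pics/scene3.png",ctrl.capture("scene")[:,:,::-1])
im=np.hstack([cv2.imread("pics/wrist3.png")[:,100:500],cv2.imread("pics/scene3.png")[:,:400]]);cv2.imwrite("pics/t4.png",im)
i=ctrl.camera_info("wrist");R=cv2.Rodrigues(i['rvec'])[0];f=192/np.tan(np.radians(i['vfov']/2))
p=R@[.543,.3287,.1818]+i['tvec'];th=np.arctan2(np.hypot(*p[:2]),p[2]);print("expected dot",f*th*p[:2]/np.hypot(*p[:2])+[i['cx'],i['cy']])
print(shift([.543,.3287,.146],3.1)); state()
E
```

```text
t: 5.7
tool_pos: [0.5445, 0.3257, 0.2487]
orientation: [179.9, 0.0, 2.9]
ft_force: [-0.1, 0.1, 0.6]
opening: 0.651
grip_force: 0.0
expected dot [250.53696634 217.99684735]
(array([-0.001 , -0.0024,  0.1031]), np.float64(-0.2))
t 5.8
tool_pos [0.544 0.326 0.249]
orientation [1.79933e+02 1.00000e-02 2.93600e+00]
ft_force [-0.034 -0.198  0.605]
moment [ 0.007 -0.02  -0.058]
opening 0.649
grip_force 0.0
joint_positions [ -23.569   30.678  -16.417   90.222    9.59    60.53  -129.611]
```

View pics/t4.png

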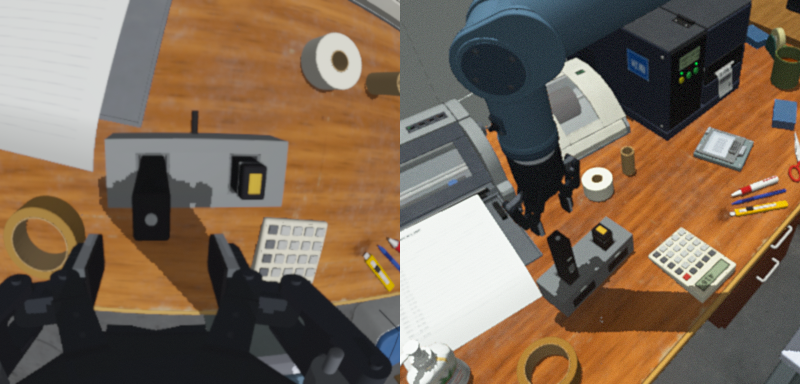

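```bash
for i in 1 2; do echo '[[0, 0, 0, -6, 0.65], [0, 0, 0, -6, 0.65], [0, 0, 0, -6, 0.65], [0, 0, 0, -6, 0.65], [0, 0, 0, -6, 0.65], [0, 0, 0, -12, 0.65], [0, 0, 0, -12, 0.65], [0, 0, 0, -12, 0.65], [0, 0, 0, -12, 0.65], [0, 0, 0, -18, 0.65], [0, 0, 0, -18, 0.65], [0, 0, 0, -18, 0.65], [0, 0, 0, -18, 0.65], [0, 0, 0, -18, 0.65]]' > mv.in && python3 shift.py mv.in; done; python3 - <<'E'
from h import *
print(shift([.543,.3287,.146],-176.9)); state()
E
```

```text
t: 6.97
tool_pos: [0.5438, 0.3276, 0.2492]
orientation: [-180.0, 0.0, 93.2]
ft_force: [-0.4, 0.3, 0.1]
opening: 0.653
grip_force: 0.0
t: 8.13
tool_pos: [0.5438, 0.3279, 0.249]
orientation: [-180.0, -0.0, -176.9]
ft_force: [-0.3, 0.5, -0.4]
opening: 0.651
grip_force: 0.0
(array([0.0007, 0.0009, 0.103 ]), np.float64(0.0))
t 8.133
tool_pos [0.544 0.328 0.249]
orientation [-1.79965e+02 -2.00000e-02 -1.76891e+02]
ft_force [-0.299  0.535 -0.387]
moment [ 0.007 -0.012  0.046]
opening 0.651
grip_force 0.0
joint_positions [  0.571  41.298 -55.92   88.63   35.73   69.446  31.485]
```

Scaled: 0.103 m is 4.12, 0.085 m is 3.4.

```bash
echo '[[0.04, 0.04, 1.2, 0, 0.65], [0.04, 0.04, 2.4, 0, 0.65], [0.04, 0.04, 3.4, 0, 0.65], [0.04, 0.04, 4.12, 0, 0.65], [0.04, 0.04, 4.12, 0, 0.65], [0.04, 0.04, 4.12, 0, 0.2], [0.04, 0.04, 4.12, 0, 0.2], [0.04, 0.04, 4.12, 0, 0.2], [0.04, 0.04, 4.12, 0, 0.2], [0.04, 0.04, 4.12, 0, 0.2], [0.04, 0.04, 4.12, 0, 0.2], [0.04, 0.04, 4.12, 0, 0.2]]' > mv.in && python3 shift.py mv.in 40; echo '[[0, 0, 0, 0, 0.1], [0, 0, 0, 0, 0.1], [0, 0, 0, 0, 0.1]]' > mv.in && python3 shift.py mv.in; python3 -c "from h import *;state()"
```

```text
t: 9.13
tool_pos: [0.5432, 0.3302, 0.148]
orientation: [179.9, 0.1, -176.9]
ft_force: [-0.8, -0.4, 6.8]
opening: 0.296
grip_force: 36.7
t: 9.38
tool_pos: [0.5432, 0.3302, 0.148]
orientation: [179.9, 0.1, -176.9]
ft_force: [0.2, 0.2, 7.4]
opening: 0.297
grip_force: 36.7
t 9.383
tool_pos [0.543 0.33  0.148]
orientation [ 1.79931e+02  1.27000e-01 -1.76946e+02]
ft_force [0.195 0.166 7.39 ]
moment [-0.128  0.096 -0.035]
opening 0.297
grip_force 36.725
joint_positions [ -1.898  47.435 -51.528  92.929  41.577  60.397  27.186]
```

Scaled: -0.034 m is -1.36, -0.03 m is -1.2.

```bash
echo '[[0, 0, -0.4, 0, 0.1], [0, 0, -0.8, 0, 0.1], [0, 0, -1.2, 0, 0.1], [0, 0, -1.36, 0, 0.1], [0, 0, -1.36, 0, 0.1]]' > mv.in && python3 shift.py mv.in; python3 - <<'E'
from h import *
state()
cv2.imwrite("pics/scene4.png",ctrl.capture("scene")[:,:,::-1]); cv2.imwrite("pics/top4.png",ctrl.capture("top")[:,:,::-1])
tile([("scene4",120,160,2),("scene4",140,230,4),("top4",20,100,2),("top4",95,150,4)],"t5")
E
```

```text
t: 9.8
tool_pos: [0.543, 0.3301, 0.182]
orientation: [179.9, 0.1, -176.9]
ft_force: [0.1, -0.2, -1.1]
opening: 0.304
grip_force: 35.8
t 9.8
tool_pos [0.543 0.33  0.182]
orientation [ 1.79927e+02  1.19000e-01 -1.76915e+02]
ft_force [ 0.091 -0.15  -1.148]
moment [ 0.007 -0.006  0.057]
opening 0.304
grip_force 35.799
joint_positions [ -1.015  45.227 -53.139  91.806  39.516  63.274  28.604]
```

View pics/t5.png

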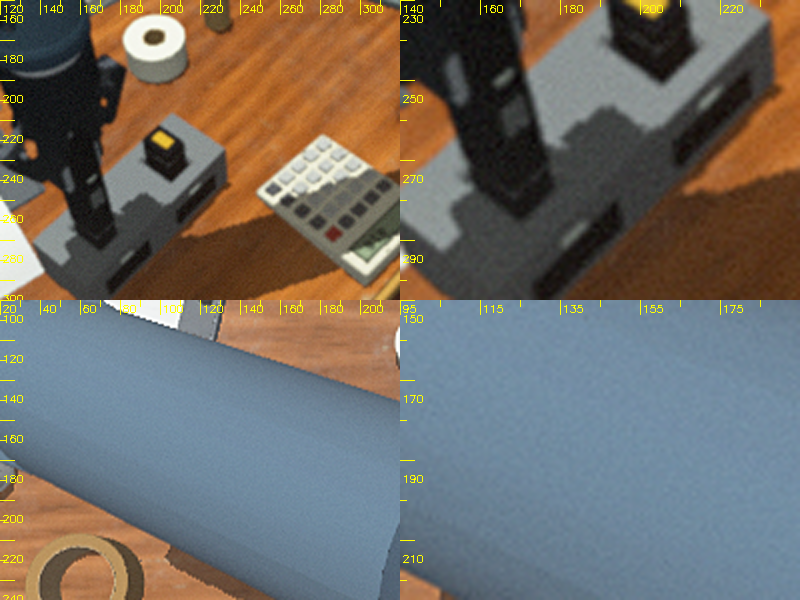

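Scaled: 0.033 m is 1.32, 0.012 m is 0.48.

```bash
echo '[[0.24, 0, -0.04, 0, 0.1], [0.48, 0, -0.08, 0, 0.1], [0.72, 0, -0.12, 0, 0.1], [0.96, 0, -0.12, 0, 0.1], [1.2, 0, -0.12, 0, 0.1], [1.32, 0, -0.12, 0, 0.1], [1.32, 0, -0.12, 0, 0.1]]' > mv.in && python3 shift.py mv.in 25; python3 - <<'E'
from h import *
state()
cv2.imwrite("pics/scene5.png",ctrl.capture("scene")[:,:,::-1])
E
```

```text
t: 10.48
tool_pos: [0.5086, 0.3276, 0.1834]
orientation: [-180.0, -0.0, -176.9]
ft_force: [2.2, -0.5, -1.3]
opening: 0.301
grip_force: 34.4
t 10.483
tool_pos [0.509 0.328 0.183]
orientation [-1.79959e+02 -2.60000e-02 -1.76862e+02]
ft_force [ 2.183 -0.452 -1.34 ]
moment [-0.328 -0.78  -0.023]
opening 0.301
grip_force 34.398
joint_positions [ -0.565  42.856 -54.125  96.417  38.856  61.492  26.121]
```

```bash
echo '[[0.32, 0, 0.04, 0, 0.1], [0.64, 0, 0.08, 0, 0.1], [0.96, 0, 0.16, 0, 0.1], [1.24, 0, 0.24, 0, 0.1], [1.52, 0, 0.36, 0, 0.1], [1.84, 0, 0.48, 0, 0.1], [2.16, 0, 0.64, 0, 0.1], [2.44, 0, 0.8, 0, 0.1], [2.6, 0, 0.92, 0, 0.1], [2.6, 0, 0.92, 0, 0.1]]' > mv.in && python3 shift.py mv.in; python3 - <<'E'
from h import *
state()
cv2.imwrite("pics/scene6.png",ctrl.capture("scene")[:,:,::-1]); cv2.imwrite("pics/wrist6.png",ctrl.capture("wrist")[:,:,::-1])
tile([("scene5",120,160,2),("scene6",120,160,2),("scene6",140,210,4),("wrist6",150,100,2)],"t6")
E
```

```text
t: 11.37
tool_pos: [0.4427, 0.3242, 0.1595]
orientation: [-180.0, -0.1, -176.8]
ft_force: [1.3, 0.1, -2.3]
opening: 0.302
grip_force: 36.0
t 11.367
tool_pos [0.443 0.324 0.16 ]
orientation [-1.79963e+02 -1.23000e-01 -1.76823e+02]
ft_force [ 1.309  0.132 -2.298]
moment [ 0.048 -0.317  0.015]
opening 0.302
grip_force 36.032
joint_positions [ -1.38   40.243 -54.555 105.664  39.579  55.547  19.665]
```

View pics/t6.png

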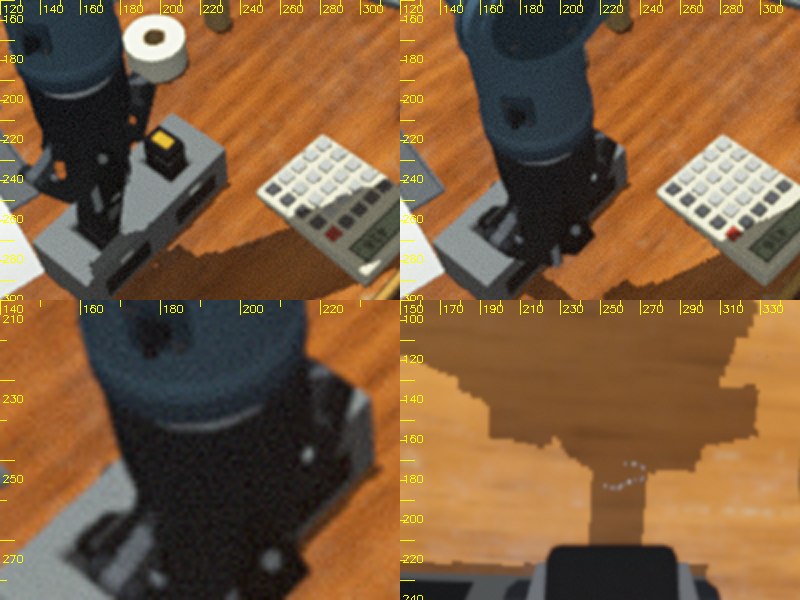

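Scaled: -0.1 m is -4, -0.09 m is -3.6.

```bash
echo '[[0, 0, 0, 0, 0.1], [0, 0, 0, 0, 0.1], [0, 0, 0, 0, 0.1], [0, 0, -0.4, 0, 0.1], [0, 0, -1.2, 0, 0.1], [0, 0, -2, 0, 0.1], [0, 0, -2.8, 0, 0.1], [0, 0, -3.6, 0, 0.1], [0, 0, -4, 0, 0.1], [0, 0, -4, 0, 0.1], [0, 0, -4, 0, 0.1]]' > mv.in && python3 shift.py mv.in 80; python3 -c "
from h import *;state();print(shift([.559,-.037,.26],93.2))"
```

```text
t: 12.38
tool_pos: [0.4447, 0.3241, 0.2603]
orientation: [-180.0, 0.0, -176.9]
ft_force: [-0.4, -0.1, -1.4]
opening: 0.298
grip_force: 74.1
t 12.383
tool_pos [0.445 0.324 0.26 ]
orientation [-1.79995e+02  2.40000e-02 -1.76921e+02]
ft_force [-0.441 -0.129 -1.38 ]
moment [0.006 0.077 0.003]
opening 0.298
grip_force 74.052
joint_positions [  2.988  33.465 -60.493 100.813  32.011  64.953  25.401]
(array([-0.0948, -0.3667,  0.0004]), np.float64(89.9))
```

Scaled: -0.367 m is -14.68, -0.36 m is -14.4, 93 degrees is 18.6.

```bash
echo '[[-0.4, -1.6, 0, 2, 0.1], [-0.8, -2.8, 0, 3.4, 0.1], [-1.2, -4, 0, 4.8, 0.1], [-1.4, -5.2, 0, 6.2, 0.1], [-1.6, -6.4, 0, 7.6, 0.1], [-2, -7.6, 0, 9, 0.1], [-2.4, -8.8, 0, 10.4, 0.1], [-2.8, -10, 0, 11.8, 0.1], [-3, -11.2, 0, 13.2, 0.1], [-3.2, -12.4, 0, 14.6, 0.1], [-3.4, -13.6, 0, 16, 0.1], [-3.6, -14.4, 0, 17.4, 0.1], [-3.8, -14.68, 0, 18.6, 0.1], [-3.8, -14.68, 0, 18.6, 0.1], [-3.8, -14.68, 0, 18.6, 0.1], [-3.8, -14.68, 0, 18.6, 0.1], [-3.8, -14.68, 0, 18.6, 0.1]]' > mv.in && python3 shift.py mv.in; python3 - <<'E'
from h import *
state()
for n in("scene","top","wrist"): cv2.imwrite(f"pics/{n}7.png",ctrl.capture(n)[:,:,::-1])
tile([("scene7",200,85,2),("scene7",255,85,4),("top7",250,100,2),("wrist7",150,100,2)],"t7")
E
```

```text
t: 13.8
tool_pos: [0.5587, -0.0355, 0.2599]
orientation: [-179.9, -0.0, 90.4]
ft_force: [1.0, 0.2, -1.7]
opening: 0.297
grip_force: 74.7
t 13.8
tool_pos [ 0.559 -0.036  0.26 ]
orientation [-1.79944e+02 -4.00000e-02  9.03670e+01]
ft_force [ 0.966  0.196 -1.707]
moment [ 0.024  0.028 -0.011]
opening 0.297
grip_force 74.67
joint_positions [ 27.613  26.336 -37.627 100.146  18.211  59.795 -16.071]
```

View pics/t7.png

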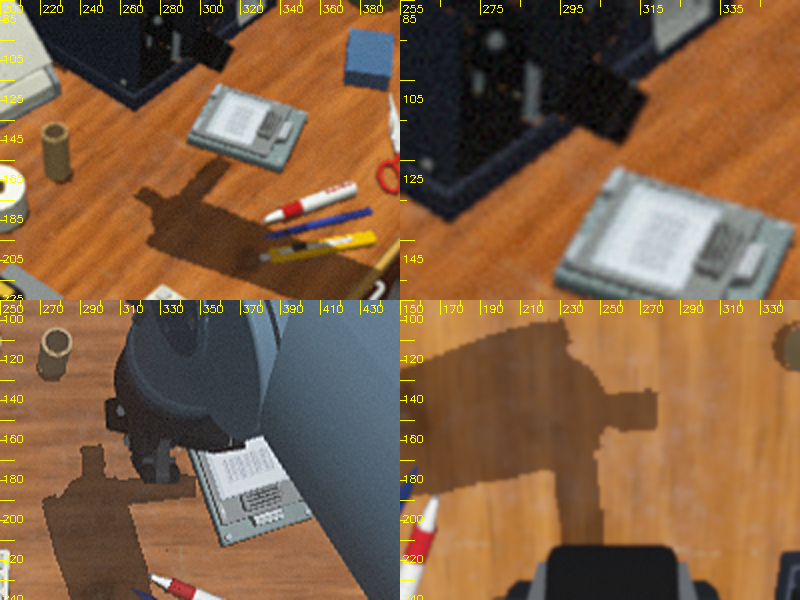

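```bash
cat > rd.py <<'E'
from h import *
from scipy.optimize import minimize
def run(n,o,roi,line,tag):
    im=cv2.imread(f"pics/{tag}.png"); u0,u1,v0,v1=roi
    dark=(im.max(2)<75).astype(np.float32)
    R=Ro.from_euler('xyz',o['orientation'],degrees=True).as_matrix(); G=np.array(o['tool_pos'])+R@[0,0,.006]
    U,V=np.meshgrid(np.arange(u0,u1),np.arange(v0,v1))
    ok=(V>line(U)+2)
    def nose(p):
        ph=np.radians(p[0]); z=R@[np.sin(ph),0,-np.cos(ph)]; w=R@[np.cos(ph),0,np.sin(ph)]
        return G-p[1]/1e3*z+p[2]/1e3*w,z,w
    def cost(p):
        N,z,w=nose(p); y=R[:,1]
        P=[N+a*.018*w+b*.013*y+c*z for a in(-1,1) for b in(-1,1) for c in(0,.09)]
        q=proj(n,P); S=8
        m=np.zeros(((v1-v0)*S,(u1-u0)*S),np.uint8)
        cv2.fillConvexPoly(m,cv2.convexHull(np.round((q-[u0,v0]+.5)*S).astype(np.int32)),1)
        m=cv2.resize(m.astype(np.float32),(u1-u0,v1-v0),interpolation=cv2.INTER_AREA)
        return (((m-dark[v0:v1,u0:u1])**2)[ok]).sum()+(p[2]/5)**2
    best=min((minimize(cost,[a,s,0],method='Nelder-Mead',options=dict(initial_simplex=[[a,s,0],[a+5,s,0],[a,s+8,0],[a,s,4]])) for a in(38,45,52) for s in(118,128,138)),key=lambda r:r.fun)
    N,z,w=nose(best.x); print(tag,best.x.round(2),"cost",round(best.fun,1),"npx",int((dark[v0:v1,u0:u1]*ok).sum()),"nose",N.round(4),"look",(-z).round(3))
    return best.x,N,-z
L=np.array([.5478+.012*np.cos(.27),-.2023+.012*np.sin(.27),.0145])
E
python3 - <<'E'
from rd import *
x,N,d=run("scene",ctrl.get_obs(),(290,330,90,135),lambda u:138.75-(u-267.5)*.796,"scene7")
o=ctrl.get_obs(); print("target tcp for L",L, L-.1*d-N+o['tool_pos'], shift(L-.1*d-N+o['tool_pos']))
E
```

```text
scene7 [ 46.5  126.34  -5.04] cost 33.3 npx 159 nose [ 0.5594 -0.1313  0.1709] look [ 0.003 -0.725 -0.689]
target tcp for L [ 0.55936525 -0.19909922  0.0145    ] [ 0.55872502 -0.0314872   0.17268896] (array([ 0.0047, -0.0002,  0.0875]), None)
```

Units first: shifts go in units of 25 mm and turns go in units of 5 degrees. So 0.087 m is 3.48, 0.08 m is 3.2.

```bash
echo '[[0.2, 0, 1.2, 0, 0.1], [0.2, 0, 2.4, 0, 0.1], [0.2, 0, 3.2, 0, 0.1], [0.2, 0, 3.48, 0, 0.1], [0.2, 0, 3.48, 0, 0.1], [0.2, 0, 3.48, 0, 0.1], [0.2, 0, 3.48, 0, 0.1], [0.2, 0, 3.48, 0, 0.1]]' > mv.in && python3 shift.py mv.in; python3 - <<'E'
from rd import *
o=ctrl.get_obs()
for n in("scene","top"): cv2.imwrite(f"pics/{n}8.png",ctrl.capture(n)[:,:,::-1])
print(ray_z("scene",(321.75,140),.0145), proj("scene",L),proj("top",L))
x,N,d=run("scene",o,(290,330,105,150),lambda u:0*u,"scene8")
print("dist",np.linalg.norm(L-N),"err shift",(L-.1*d-N).round(4)); print("proj nose",proj("scene",N),proj("top",N))
ph=np.radians(x[0]);R=Ro.from_euler('xyz',o['orientation'],degrees=True).as_matrix()
y=R[:,1];w=R@[np.cos(ph),0,np.sin(ph)];z=-d
ims=[]
for n in("scene","top"):
    im=cv2.imread(f"pics/{n}8.png");q=proj(n,[N+a*.018*w+b*.013*y+c*z for a,b in((-1,-1),(1,-1),(1,1),(-1,1)) for c in(0,.06)]);l=proj(n,L)[0]
    S=6;u,v=(275,95) if n=="scene" else (320,130)
    c=cv2.resize(im[v:v+66,u:u+66],None,fx=S,fy=S,interpolation=cv2.INTER_CUBIC); g=np.round((q-[u,v]+.5)*S).astype(int)
    c0=c.copy()
    for k in range(4):
        cv2.line(c,tuple(g[2*k]),tuple(g[(2*k+2)%8]),(0,255,0));cv2.line(c,tuple(g[2*k]),tuple(g[2*k+1]),(0,255,255))
    cv2.circle(c,tuple(np.round((l-[u,v]+.5)*S).astype(int)),3,(0,0,255),-1); ims.append(c)
cv2.imwrite("pics/t8.png",np.hstack(ims))
E
```

```text
t: 14.62
tool_pos: [0.5604, -0.032, 0.1749]
orientation: [179.8, 0.0, 90.1]
ft_force: [0.6, -0.3, -2.3]
opening: 0.294
grip_force: 74.8
[ 0.56781802 -0.21943442  0.0145    ] [[319.7348616  145.50868178]] [[372.71512704 182.84487841]]
scene8 [ 41.55 122.17 -13.19] cost 397.7 npx 705 nose [ 0.5608 -0.1229  0.0862] look [ 0.003 -0.663 -0.748]
dist 0.10460794301651444 err shift [-0.0017 -0.0098  0.0031]
proj nose [[303.50527355 140.24718985]] [[346.52925092 176.58938712]]
```

View pics/t8.png

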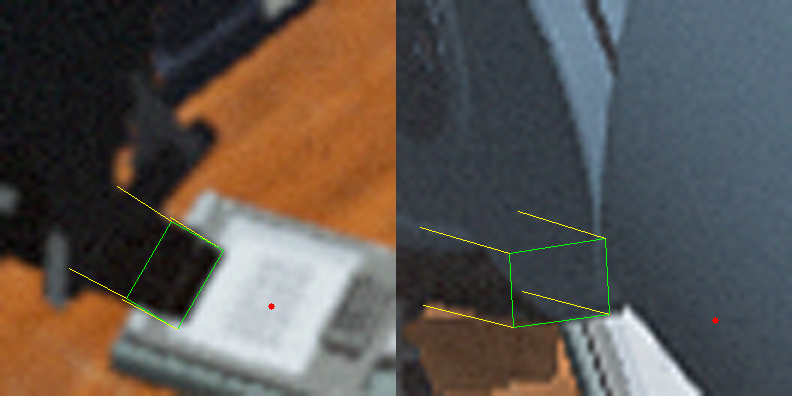

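```bash
cat > rd2.py <<'E'
from h import *
from scipy.optimize import minimize
def hullmask(n,P,roi,S=8):
    u0,u1,v0,v1=roi; m=np.zeros(((v1-v0)*S,(u1-u0)*S),np.uint8)
    cv2.fillConvexPoly(m,cv2.convexHull(np.round((proj(n,P)-[u0,v0]+.5)*S).astype(np.int32)),1)
    return cv2.resize(m.astype(np.float32),(u1-u0,v1-v0),interpolation=cv2.INTER_AREA)
B=lambda *a:a
views=[("scene7",[.5587,-.0355,.2599],90.4,(294,330,95,135),True),("scene8",[.5604,-.032,.1749],90.1,(297,330,126,155),False)]
def pose(p,T,yaw):
    R=Ro.from_euler('xyz',[180,0,yaw],degrees=True).as_matrix();ph=np.radians(p[0])
    z=R@[np.sin(ph),0,-np.cos(ph)];w=R@[np.cos(ph),0,np.sin(ph)]
    return np.array(T)+R@[0,0,.006]-p[1]/1e3*z+p[2]/1e3*w,z,w,R[:,1]
def cost(p,vs=views):
    c=0
    for tag,T,yaw,roi,ln in vs:
        N,z,w,y=pose(p,T,yaw);P=[N+a*.018*w+b*.013*y+k*z for a in(-1,1) for b in(-1,1) for k in(0,.09)]
        im=cv2.imread(f"pics/{tag}.png")[roi[2]:roi[3],roi[0]:roi[1]]; d=np.clip((90-im.max(2).astype(float))/45,0,1)
        U,V=np.meshgrid(np.arange(roi[0],roi[1]),np.arange(roi[2],roi[3])); ok=(V>138.75-(U-267.5)*.796+3) if ln else V>0
        c+=(((hullmask("scene",P,roi)-d)**2)[ok]).sum()
    return c+(p[2]/4)**2
for vs in(views,views[:1],views[1:]):
    r=min((minimize(cost,[a,s,0],(vs,),method='Nelder-Mead',options=dict(initial_simplex=[[a,s,0],[a+5,s,0],[a,s+8,0],[a,s,4]])) for a in(38,45,52) for s in(122,132)),key=lambda r:r.fun)
    N,z,w,y=pose(r.x,*views[1][1:3]); print(r.x.round(1),r.fun.round(1),"nose",N.round(4),"look",-z.round(3))
# frame from scene7 and top0
def fr(p,tag,roi,n):
    c,s=np.cos(p[2]),np.sin(p[2]);P=[[p[0]+c*a*.065-s*b*.055,p[1]+s*a*.065+c*b*.055,k] for a in(-1,1) for b in(-1,1) for k in(0,.014)]
    c0=[[p[0]+c*a-s*b,p[1]+s*a+c*b,.02] for a in(-.043,.06) for b in(-.048,.048)]
    im=cv2.imread(f"pics/{tag}.png")[roi[2]:roi[3],roi[0]:roi[1]].astype(float); m=(im[:,:,2]-im[:,:,0]<35).astype(float)
    return ((hullmask(n,P+c0,roi)-m)**2).sum()
roi=(289,360,124,172)
r=minimize(fr,[.548,-.202,.27],("scene7",roi,"scene"),method='Nelder-Mead',options=dict(initial_simplex=[[.548,-.202,.27],[.556,-.202,.27],[.548,-.194,.27],[.548,-.202,.33]]))
p=r.x;print("frame",p.round(4),r.fun,fr([.548,-.202,.27],"scene7",roi,"scene"),"label",p[0]+.012*np.cos(p[2]),p[1]+.012*np.sin(p[2]))
im=cv2.imread("pics/scene7.png").astype(float);m=(im.min(2)>150);m[:124]=0;m[172:]=0;m[:,:289]=0;m[:,345:]=0
k,lab,st,cen=cv2.connectedComponentsWithStats(cv2.morphologyEx(m.astype(np.uint8),cv2.MORPH_CLOSE,np.ones((3,3))))
for i in range(1,k):
    if st[i,4]>15: print(st[i],cen[i],ray_z("scene",cen[i],.0145))
E
python3 rd2.py
```

```text
Traceback (most recent call last):
  File "rd2.py", line 22, in <module>
    r=min((minimize(cost,[a,s,0],(vs,),method='Nelder-Mead',options=dict(initial_simplex=[[a,s,0],[a+5,s,0],[a,s+8,0],[a,s,4]])) for a in(38,45,52) for s in(122,132)),key=lambda r:r.fun)
  File "rd2.py", line 22, in <genexpr>
    r=min((minimize(cost,[a,s,0],(vs,),method='Nelder-Mead',options=dict(initial_simplex=[[a,s,0],[a+5,s,0],[a,s+8,0],[a,s,4]])) for a in(38,45,52) for s in(122,132)),key=lambda r:r.fun)
           ~~~~~~~~^^^^^^^^^^^^^^^^^^^^^^^^^^^^^^^^^^^^^^^^^^^^^^^^^^^^^^^^^^^^^^^^^^^^^^^^^^^^^^^^^^^^^^^^^^^^^^^^^^^^^^^^^^^^^
  File "rd2.py", line 19, in cost
    c+=(((hullmask("scene",P,roi)-d)**2)[ok]).sum()
          ~~~~~~~~^^^^^^^^^^^^^^^
  File "rd2.py", line 5, in hullmask
    cv2.fillConvexPoly(m,cv2.convexHull(np.round((proj(n,P)-[u0,v0]+.5)*S).astype(np.int32)),1)
                                                  ~~~~^^^^^
  File "h.py", line 7, in proj
    K,r,t=cam(n); return cv2.projectPoints(np.array(P,float).reshape(-1,3),r,t,K,None)[0].reshape(-1,2)
          ~~~^^^
  File "h.py", line 4, in cam
    i=ctrl.camera_info(n); f=192/np.tan(np.radians(i['vfov']/2))
ValueError: time passes only in moves, steps and waits
```

```bash
sed -i 's/^def cam(n):/import functools\n@functools.cache\ndef cam(n):/' h.py; python3 rd2.py
```

```text
[ 44.7 123.6  -8.7] 47.3 nose [ 0.5606 -0.1252  0.0873] look [ 0.001 -0.704 -0.71 ]
[ 46.8 125.   -5.4] 11.4 nose [ 0.5606 -0.1268  0.0872] look [ 0.001 -0.728 -0.685]
[ 43.1 121.3 -10.9] 35.5 nose [ 0.5606 -0.1228  0.0878] look [ 0.001 -0.683 -0.73 ]
frame [ 0.5504 -0.205   0.2963] 48.235107421875 108.806884765625 label 0.561837285868968 -0.20150982501774814
[297 127  42  31 622] [317.55948553 143.42926045] [ 0.56829767 -0.20160785  0.0145    ]
[338 146   7   8  34] [341.52941176 149.70588235] [ 0.50779958 -0.22404199  0.0145    ]
```

Scaled: -0.005 m is -0.2, 0.002 m is 0.08.

```bash
echo '[[-0.2, 0.08, 0.08, 0, 0.1], [-0.2, 0.08, 0.08, 0, 0.1], [-0.2, 0.08, 0.08, 0, 0.1], [-0.2, 0.08, 0.08, 0, 0.1], [-0.2, 0.08, 0.08, 0, 0.1], [-0.2, 0.08, 0.08, 0, 0.1]]' > mv.in && python3 shift.py mv.in 110; cat > chk.py <<'E'
import sys;from h import *
t=sys.argv[1];cv2.imwrite(f"pics/scene{t}.png",ctrl.capture("scene")[:,:,::-1]);state()
E
python3 chk.py 9; echo '[[0, 0, 0, 0, 0.1], [0, 0, 0, 0, 0.1], [0, 0, 0, 0, 0.1], [0, 0, 0, 0, 0.1], [0, 0, 0, 0, 0.1], [0, 0, 0, 0, 0.1], [0, 0, 0, 0, 0.1], [0, 0, 0, 0, 0.1], [0, 0, 0, 0, 0.1], [0, 0, 0, 0, 0.1], [0, 0, 0, 0, 0.1], [0, 0, 0, 0, 0.1]]' > mv.in && python3 shift.py mv.in; python3 chk.py 10; python3 - <<'E'
import cv2,numpy as np
a,b=[cv2.imread(f"pics/scene{k}.png")[110:160,285:330].astype(float) for k in(9,10)]
d=np.abs(a-b).max(2);print("diff",d.mean(),d.max(),(d>60).sum())
E
```

```text
t: 15.22
tool_pos: [0.5612, -0.0369, 0.1713]
orientation: [-180.0, -0.0, 90.1]
ft_force: [-0.4, -0.1, -1.6]
opening: 0.294
grip_force: 101.4
t 15.267
tool_pos [ 0.561 -0.037  0.171]
orientation [-1.79995e+02 -4.00000e-03  9.01030e+01]
ft_force [ 1.344  0.659 -1.768]
moment [0.082 0.001 0.016]
opening 0.291
grip_force 101.423
joint_positions [ 24.978  32.82  -34.453 104.055  23.449  50.387 -20.345]
t: 16.27
tool_pos: [0.5613, -0.037, 0.1713]
orientation: [-180.0, -0.0, 90.1]
ft_force: [-0.5, 0.5, -2.9]
opening: 0.293
grip_force: 101.4
t 16.317
tool_pos [ 0.561 -0.037  0.171]
orientation [1.79997e+02 2.00000e-03 9.00950e+01]
ft_force [-1.588 -1.096 -1.479]
moment [0.096 0.003 0.01 ]
opening 0.293
grip_force 101.422
joint_positions [ 24.984  32.817 -34.447 104.05   23.451  50.387 -20.343]
diff 5.475555555555555 29.0 0
```

```bash
sed -e 's/("scene8",\[.5604,-.032,.1749\],90.1,(297,330,126,155),False)/("scene10",[.5613,-.037,.1713],90.1,(299,332,127,157),False)/' rd2.py | sed '/^# frame/,$d' > rd3.py; cat >> rd3.py <<'E'
    for L in([.5594,-.1991,.0145],[.5618,-.2015,.0145]):
        v=np.array(L)-N; print("   dist",np.linalg.norm(v).round(4),"aim err deg",np.degrees(np.arccos(v@-z/np.linalg.norm(v))).round(1))
E
python3 rd3.py
```

```text
[ 45.1 123.2  -7.7] 39.6 nose [ 0.5615 -0.1297  0.0838] look [ 0.001 -0.709 -0.705]
   dist 0.0981 aim err deg 1.3
   dist 0.0998 aim err deg 0.9
[ 46.8 125.   -5.4] 11.4 nose [ 0.5615 -0.1318  0.0836] look [ 0.001 -0.728 -0.685]
   dist 0.0965 aim err deg 2.8
   dist 0.0982 aim err deg 1.5
[ 45.3 121.9  -5.5] 26.1 nose [ 0.5615 -0.1275  0.0834] look [ 0.001 -0.711 -0.703]
   dist 0.0994 aim err deg 1.5
   dist 0.1011 aim err deg 1.7
```

The reader is holding still at about 45°, 10 cm from the label, and its aim is off by less than 3°. I'm handing the job in.

```bash
python3 -c "
from cell import ctrl
print(ctrl.finish_job())"
```

```text
the job is handed in; nothing more can be done
None
```

I handed the job in at about 16 s: the cover is shut and holding on its catch, and the reader is held still at about 45°, its nose about 10 cm from the label's middle with an estimated aim error under 3°; no verdict came back.

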